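# Spin the brake disc and stop it at the dial gauge

## Robot

A 7-joint arm with a two-finger parallel gripper is mounted at the origin on the work surface. World frame = base frame: x ahead of the robot, y to its left, z up, the work surface at z = 0. Lengths are in mm, angles in degrees, forces in N, time in s.
With the tool pointing down it reaches from about 425 to 925 mm from the base axis. Payload 6.8 kg.
Tool frame: the origin (TCP) lies on the centre line of the jaws, within the pads' length; the fingertips stand ahead of it and the grasp point (between the pads) lies 6 mm ahead of it (ctrl.tcp_to_tips is the z of the fingertips in the tool frame, in mm); z points along the fingers, y is the line along which they close (so a half turn about z gives the same grasp; the last joint's range is limited). The gripper opens to 88 mm and grips with 3 to 60 N. Pads are 20 mm wide; open, the fingers measure 115 mm over their backs; the gripper's body (75 mm by 178 mm) begins 61 mm behind the grasp point.
Start: joints at [65.426, 27.33, 1.283, 89.118, -0.659, 63.558, -4.761], TCP at [212.854, -640.578, 247.664] pointing down, gripper open.
Joint ranges: [-169.35, 169.35], [-19.33, 120.38], [-80.79, 83.38], [13.8, 139.57], [-78.32, 258.32], [9.67, 109.79], [-169.56, 169.56]. Speed limits (degrees/s): [136.94, 136.94, 180, 180, 180, 180, 180].

## Interface

Orientations are given as [roll, pitch, yaw] about the fixed x, y, z axes, in that order (R = Rz(yaw) Ry(pitch) Rx(roll)).
In Python, from bench import ctrl, camera, camera_model, order gives the robot as it stands.
- The arm moves only by the tool jog_arm, never from a script. Its argument "moves" is one flat list of numbers, 5 for each row, row after row: the shift along the tool's x, y, z scaled (see below), then the turn about the tool's z scaled (see below), then the opening, from -1 (shut) to 1 (fully open). A call has 1 to 12 rows; each row shifts and turns the commanded pose from where the row before left it, along the tool's axes as they then stand; what a row does not reach is not made up. The controller multiplies each number of a shift by 0.3 m and each number of a turn by 180 degrees. A row lasts 1/12 s, in which the tool goes at most 41.7 mm and 7.16 degrees, less where a joint would pass 70% of its speed; a pose out of reach is approached as far as the arm can. A call with a number of a shift or a turn outside -1 to 1 is refused whole. A call with a gripper value outside its range is refused whole. The fingers move at their own pace and stop on an object; the grip force is fixed at half the most. Time passes only in rows, so rows that do not move let the fingers close. It gives the time, the measured TCP pose, the force, the opening and the grip force at its end, in the units of the state.
- ctrl.get_obs(): the state, without advancing time (a new reading comes with each control period).
- camera(name): name is "scene" or "top"; returns the picture (480x640x3 uint8, blue, green, red); there is no depth.
- camera_model(name): a dict with "camera_matrix" (3x3 intrinsics, pixels), "k1" (the pictures are not rectified: a ray, as slopes to the right and down, at radius r is drawn at 1 + k1 r^2 times it, then the intrinsics apply), "eye" and "rotation" of the camera in the world. Camera axes: x right, y down, z forward; pixel columns grow to the right and rows downward; lengths in mm; the calibration is good to about 2 mm. A picture is of the moment at which its call begins. camera_model takes no time and is no camera call.
- order.sign_off(): hands the job in; it is judged then, once.
The state is a dict: "t": time; "q": joint angles; "joint_vel": joint speeds; "tau": joint torques, N m; "eef_pos": TCP position; "ee_rot": TCP orientation; "wrist_force": force on the tool from outside, world axes, zero at the start; "moment": the same for the moment, N m; "width": opening from 0.0 (shut) to 1.0 (fully open); "grip_force": force on a finger pad.
Only numpy, scipy, OpenCV 4.12 (cv2) and the standard library are available. Lean on these libraries where they do the work, as an engineer would, in place of code of your own. Each camera call takes 0.05 s, during which the arm holds its last target. There are 200 camera calls.

## Task

Check the brake disc on the hub stand: give it a good brisk flick with a fingertip so that it spins on untouched for at least three seconds, then brake it with a fingertip so that it stops with the yellow paint mark under the tip of the dial gauge (if it stops a little off, ease it round under the finger). Then take the hand away and leave the disc at rest there. Do not hit the disc hard, keep off the gauge, and leave the other parts where they lie.

Things in the scene. Friction and masses are not known exactly. Their poses are not given: they have to be found in the camera images.
- spindle (a joint): free-running upright spindle carrying the brake disc; rad, counter-clockwise from above is positive, no stops, counts on past full turns. 0 = paint mark along the bench plate's +x. Disc and hub turn as one (moment of inertia 0.02 to 0.035 kg m2); bearing drag slows it by some 0.05 to 0.15 rad/s every second, and at rest it stays at rest. A good flick gives 2 to 4 rad/s.
- brake_disc: car brake disc lying flat on the hub, hat upwards, bright metal, 240 mm across, 12 mm thick. Origin on the spindle axis, level with the top of the flat friction ring (87 mm above the table); x points to the paint mark, z up; it turns with the joint. Flat ring: free from radius 75 to 120 mm, oil-filmed (friction 0.2 to 0.3). Dark hat in the middle: radius 70 mm, top 25 mm above the ring.
- hat (a point): centre of the hat's flat top, 25 mm above the ring. On the hat stand five upright wheel studs, 50 mm from the axis, at 36, 108, 180, 252 and 324 degrees from the paint mark; 12 mm thick, 25 mm tall, each with a nut (21 mm, collar 25 mm, 13 mm tall) round its foot. Cap in the middle: radius 29 mm, 12 mm tall. A fingertip fits between studs (46 mm apart); pushing one sideways spins the disc.
- mark (a point): the point of the yellow paint mark that belongs under the gauge: on the ring's top, 105 mm from the axis, middle of the mark. The mark is a radial stripe 20 mm wide and 45 mm long from the hat to the rim, and down the rim.
- gauge_tip (a point): the lower end of the dial gauge's plunger (6 mm red ball), 105 mm from the spindle axis and 2 mm above the ring, which turns freely under it. Fixed during the run.
- gauge: fixed delicate dial gauge on a red magnetic base. Origin on the spindle axis, 12 mm above the table; x points from the axis to the gauge. Round gauge 56 mm across, 20 mm thick, 95 to 115 mm from the axis, 42 to 98 mm above the ring (top button to 107 mm); its 12 mm column and its base (50 x 60 mm, 52 mm high) are centred 176 mm from the axis. All lower than 200 mm above the table.
- bench_plate: fixed grey steel plate 400 x 400 mm, 12 mm thick, with the blue hub stand at its middle. Origin at the centre of its underside, on the table, under the spindle axis; sides along its x and y.
- nut_a: loose wheel nut 26 mm across, 20 mm high, standing on a corner of the bench plate; origin at its foot. Leave alone.
- nut_b: another such nut on another corner of the plate, origin at its foot. Leave alone.
- oil_filter: orange and white oil filter, 76 mm across, 90 mm high, standing on the table; origin at its foot. Leave alone.
- bearing: ball bearing 72 mm across, 22 mm high, flat on the table; origin at its underside. Leave alone.
- bush: brass bush 50 mm across, 50 mm high; origin at its foot. Leave alone.
- pad_box: blue and white box of brake pads, 90 x 150 mm, 55 mm high; origin at its underside. Leave alone.
- piston: bright caliper piston 58 mm across, 46 mm high; origin at its foot. Leave alone.
- spanner: spanner 190 mm long lying on the table; origin at the middle of its underside. Leave alone.

How it is judged (in metres and radians):
On the way, in this order (a step that is already met when the one before it is completed fails the run):
1. the disc spins on, untouched, for at least 3 s (faster than 1 rad/s all the while) ((velocity of joint spindle above 1 rad/s or velocity of joint spindle below -1 rad/s) and contact force between anything else and brake_disc below 0.05 N), for 3 s.
2. then the fingers are laid on the disc to brake it (contact force between the fingers and brake_disc above 0.2 N).
At the end, for the whole second after the job is handed in: the disc is at rest (under 0.03 rad/s) with the middle of the paint mark within 12 mm sideways of the gauge tip, and the loose parts are where they were (within 20 mm) (horizontal distance between mark and gauge_tip below 0.012 m and velocity of joint spindle between -0.03 and 0.03 rad/s and distance of each of nut_a, nut_b, oil_filter, bearing, bush, pad_box, piston, spanner from where it was at the start of the episode below 0.02 m); the robot touches nothing.
It fails at once if the dial gauge is touched (over 1 N) (contact force between any of the fingers, the arm and gauge above 1 N).
It fails at once if the disc is struck or pressed harder than 150 N (contact force between any of the fingers, the arm and brake_disc above 150 N).
It fails at once if a loose part is moved more than 20 mm or lifted (distance of any of nut_a, nut_b, oil_filter, bearing, bush, pad_box, piston, spanner from where it was at the start of the episode above 0.02 m).
It also fails if it takes over 48 s, if anything falls off the work surface, if the arm or the gripper's body presses on something with over 40 N, if the wrist force passes 120 N, or if a joint passes its speed limit or range.

## Working session

There is one attempt and no reset: what is moved stays moved. The work goes in short steps, Python scripts to look and compute and a tool call to move; the robot and the scene stay as the last step left them, time stands still between calls to the robot, and variables do not carry over. Pictures are saved under pics/ and viewed, at most 10 in all, crops included, and the job is handed in when it is done.

Besides the shell and the picture viewer there is one more tool, called after "Call:" by a JSON object that holds its "api" and its "payload", one argument or row to a line. jog_arm: Moves the arm, as the interface text tells. Shifts and turns lie within -1 to 1; 1 stands for 0.3 m of shift or 180 degrees of turn. Its arguments: {"type":"object","properties":{"moves":{"type":"array","items":{"type":"number","minimum":-1,"maximum":1}}},"required":["moves"]}

```bash
mkdir -p pics; ls
python3 - <<'E'
from bench import ctrl,camera,camera_model
import cv2
for n in("scene","top"):
    cv2.imwrite(f"pics/{n}0.png",camera(n)); print(n,camera_model(n))
print(ctrl.get_obs(),ctrl.tcp_to_tips)
E
```

```text
pics
scene {'camera_matrix': array([[553.41523764,   0.        , 320.88597426],
       [  0.        , 553.41523764, 236.29540235],
       [  0.        ,   0.        ,   1.        ]]), 'k1': -0.08104073102611958, 'eye': array([1146.40805077,  678.4092172 ,  927.86185586]), 'rotation': array([-132.24687674,   -0.47228244,  139.71134777])}
top {'camera_matrix': array([[573.22422032,   0.        , 319.76697416],
       [  0.        , 573.22422032, 231.20526895],
       [  0.        ,   0.        ,   1.        ]]), 'k1': 0.03181031947842643, 'eye': array([ 443.71619443,  -11.37521405, 1451.30582015]), 'rotation': array([-176.8926305 ,    0.60257324,  -90.45829654])}
{'t': 0.1, 'q': array([65.42531869, 27.36985917,  1.28135535, 89.16938399, -0.65942281,
       63.55898569, -4.75897001]), 'joint_vel': array([ 0.06814835, -0.08313148,  0.05766671, -0.11777973,  0.07874009,
       -0.00938047, -0.05835139]), 'tau': array([ 4.36361268e-03, -5.84095573e+01,  1.53913178e+00, -2.73317635e+01,
       -5.43173868e-02,  1.30908415e-02,  5.20918400e-05]), 'eef_pos': array([ 212.68184902, -640.1084848 ,  246.81742193]), 'ee_rot': array([-1.79909369e+02,  6.61041495e-03,  1.83831884e+01]), 'wrist_force': array([-0.31202284, -0.46432414,  0.0490717 ]), 'moment': array([ 0.04793922, -0.00469864,  0.01348314]), 'grip_force': 0.0, 'width': 0.9966459190421763} 25.0
```

View pics/scene0.png

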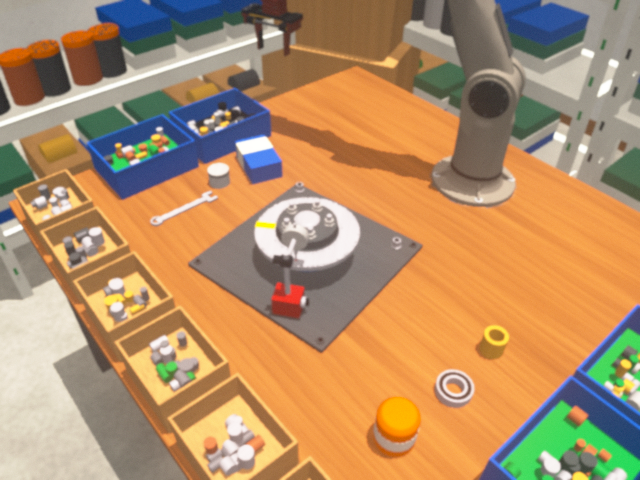

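View pics/top0.png

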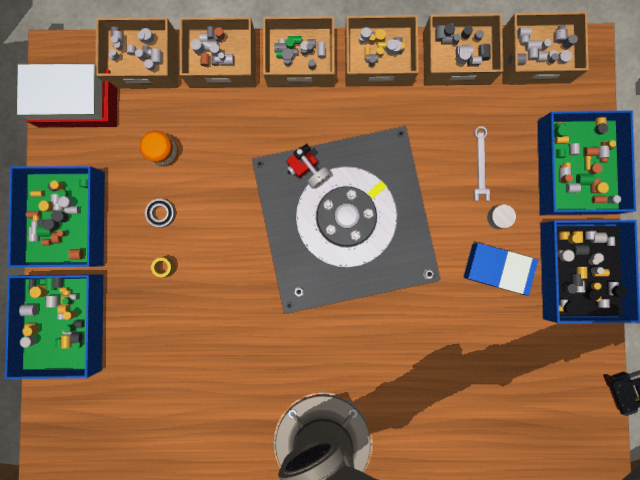

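```bash
cat > h.py <<'E'
import numpy as np,cv2
from scipy.optimize import least_squares
from scipy.spatial.transform import Rotation as R
from bench import ctrl,camera,camera_model
def plane(n,px,z):
    m=camera_model(n);K=m["camera_matrix"]
    d=(np.asarray(px,float).reshape(-1,2)-K[:2,2])/K[0,0]
    u=cv2.undistortPoints(np.asarray(px,np.float64).reshape(-1,1,2),K,np.array([m["k1"],0,0,0.])).reshape(-1,2)
    r=R.from_euler("xyz",m["rotation"],degrees=True).apply(np.c_[u,np.ones(len(u))])
    return (m["eye"]+r*((z-m["eye"][2])/r[:,2])[:,None])[:,:2]
def mask(im,lo,hi):
    return cv2.inRange(cv2.cvtColor(im,cv2.COLOR_BGR2HSV),np.array(lo),np.array(hi))
def mark(n,c,im=None):
    im=camera(n) if im is None else im
    v,u=np.nonzero(mask(im,(22,140,110),(36,255,255)))
    if not len(u): return None,0
    p=plane(n,np.c_[u,v],87)-c; r=np.hypot(*p.T); p=p[(r>80)&(r<116)]
    if len(p)<5: return None,len(p)
    s=p.mean(0); return np.degrees(np.arctan2(s[1],s[0])),len(p)
E
python3 - <<'E'
from h import *
for n,(u0,u1,v0,v1) in {"top":(280,420,130,290),"scene":(240,380,170,330)}.items():
    im=cv2.imread(f"pics/{n}0.png")
    r=mask(im,(0,150,80),(6,255,255))|mask(im,(174,150,80),(180,255,255))
    w=np.zeros_like(r);w[v0:v1,u0:u1]=255;r&=w
    v,u=np.nonzero(r);print(n,"red",len(u),plane(n,[[u.mean(),v.mean()]],64 if n=="top" else 40))
    g=((im.min(2)>125)&(np.ptp(im.astype(int),axis=2)<40)).astype(np.uint8)*255; g&=w
    c=max(cv2.findContours(g,0,1)[0],key=cv2.contourArea).reshape(-1,2)
    p=plane(n,c,87)
    f=least_squares(lambda x:np.hypot(*(p-x[:2]).T)-x[2],[*p.mean(0),120],loss="soft_l1",f_scale=1.5)
    print("ring",f.x,len(c)); print(mark(n,f.x[:2],im))
    cv2.imwrite(f"pics/{n}c.png",im[v0:v1,u0:u1])
a=cv2.resize(cv2.imread("pics/topc.png"),None,fx=2.8,fy=2.8,interpolation=2);b=cv2.resize(cv2.imread("pics/scenec.png"),None,fx=2.8,fy=2.8,interpolation=2)
cv2.imwrite("pics/crops.png",np.hstack([a,b]))
E
```

```text
top red 314 [[685.4861753   48.59407884]]
ring [551.8157004  -59.64433833 117.05216619] 567
(np.float64(-48.842210253298276), 114)
scene red 799 [[694.21918434  45.21791053]]
ring [543.48374177 -62.54459955 122.10511339] 408
(np.float64(-45.42506384361308), 67)
```

View pics/crops.png

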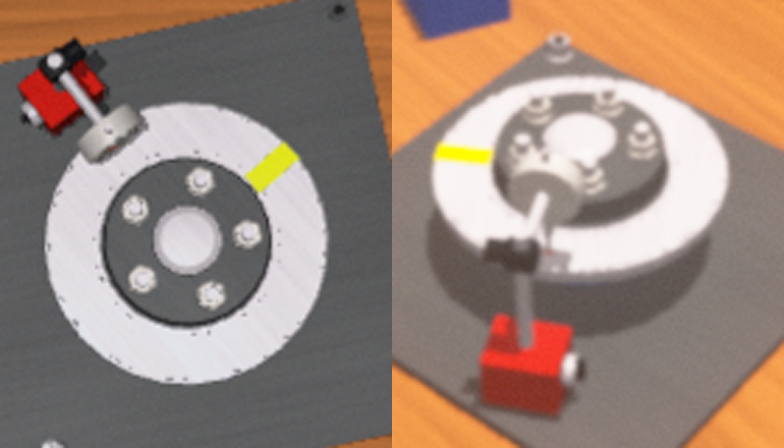

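Run:
```python
from h import *
print("cap",plane("top",[[280+186.5/2.8,130+240/2.8]],124), plane("scene",[[240+(581-392)/2.8,170+135/2.8]],124))
im=cv2.imread("pics/top0.png")
g=((im.min(2)>95)&(np.ptp(im.astype(int),axis=2)<40)).astype(np.uint8)*255
c=max(cv2.findContours(g[130:290,280:420],0,1)[0],key=cv2.contourArea).reshape(-1,2)+[280,130]
p=plane("top",c,87); f=least_squares(lambda x:np.hypot(*(p-x[:2]).T)-120,p.mean(0),loss="soft_l1",f_scale=1);print("ring120",f.x)
# bare part of rim only
c0=f.x
for cc in (c0,):
  for nm,n,px,z in [("ball","scene",(240+(550-392)/2.8,170+253/2.8),91),("column top","top",(280+55/2.8,130+62/2.8),195),("column foot","scene",(240+(525-392)/2.8,170+345/2.8),64),("dial","top",(280+111/2.8,130+128/2.8),180)]:
    q=plane(n,[px],z)[0]-cc; print(nm,np.hypot(*q),np.degrees(np.arctan2(q[1],q[0])))
s=im[130:290,280:420]
sc=cv2.imread("pics/scene0.png")[235:280,270:325]
hs=mask(sc,(0,90,60),(10,255,255))|mask(sc,(170,90,60),(180,255,255))
v,u=np.nonzero(hs);print(list(zip(u+270,v+235))[:40])
```

```text
cap [[551.35894719 -60.58008117]] [[553.09620496 -57.62174925]]
ring120 [531.33249186 -43.76153727]
ball 114.84780850916961 25.125350384965017
column top 179.29268506416554 29.448330759992206
column foot 186.3013445732643 29.379304286441606
dial 114.55194017358991 22.853531015532077
[]
```

Run:
```python
from h import *
cc=np.array([551.5,-60])
for nm,n,px,z in [("ball","scene",(240+(550-392)/2.8,170+253/2.8),91),("column top","top",(280+55/2.8,130+62/2.8),195),("column foot","scene",(240+(525-392)/2.8,170+345/2.8),64),("dial","top",(280+111/2.8,130+128/2.8),180)]:
    q=plane(n,[px],z)[0]-cc; print(nm,np.hypot(*q),np.degrees(np.arctan2(q[1],q[0])))
for n in("top","scene"): print(mark(n,cc,cv2.imread(f"pics/{n}0.png")))
im=cv2.imread("pics/top0.png")
for nm,px,z in [("st1",(200.5,181),125),("st2",(248,233.5),125),("st3",(211,294.5),125),("st4",(142,279),125),("st5",(134.5,208.5),125)]:
    q=plane("top",[(280+px[0]/2.8,130+px[1]/2.8)],z)[0]; print(nm,q,np.hypot(*(q-cc)),np.degrees(np.arctan2(*(q-cc)[::-1])))
```

```text
ball 106.06637580270178 37.79591043240229
column top 171.41064279824343 37.51578330532873
column foot 178.3223859869677 37.12835422504144
dial 104.78400156978404 35.41903240441718
(np.float64(-48.56665223483225), 114)
(np.float64(-49.79852959046597), 71)
st1 [600.27024547 -72.66363395] 50.387542788181385 -14.555914804441286
st2 [ 556.2189826  -111.48982411] 51.705616558041896 -84.76353687806446
st3 [505.91474891 -80.30834613] 49.904348902205776 -155.98690536749763
st4 [519.23885937 -23.39851222] 48.78985655309393 131.39347132320606
st5 [577.86558421 -17.70578724] 49.839186026787615 58.06119921421314
```

Call:
{"api": "jog_arm", "payload": {
  "moves": [0,0,0,0.034,-1,0,0,0,0.034,-1,0,0,0,0.034,-1,0.065,-0.11,0,0,-1,0.065,-0.11,0,0,-1,0.065,-0.11,0,0,-1,0.065,-0.11,0,0,-1,0.065,-0.11,0,0,-1,0.065,-0.11,0,0,-1,0.065,-0.11,0,0,-1,0.065,-0.11,0,0,-1,0.065,-0.11,0,0,-1]
}}

```text
t: 1.1
eef_pos: [388.6, -341.7, 247.5]
ee_rot: [-180.0, 0.0, 0.0]
wrist_force: [0.8, 0.2, -0.6]
width: 0.13
grip_force: 0.0
```

Call:
{"api": "jog_arm", "payload": {
  "moves": [0.065,-0.11,0,0,-1,0.065,-0.11,0,0,-1,0.065,-0.11,0,0,-1,0.065,-0.11,0,0,-1,0.065,-0.11,0,0,-1,0,0,0,0,-1,0,0,0,0,-1]
}}

```text
t: 1.68
eef_pos: [486.5, -176.1, 247.4]
ee_rot: [-180.0, 0.0, 0.3]
wrist_force: [-0.4, -1.2, 0.4]
width: 0.006
grip_force: 0.0
```

Call:
{"api": "jog_arm", "payload": {
  "moves": [0.064,-0.118,0,0,-1,0.064,-0.118,0,0,-1,0,0,0.1,0,-1,0,0,0.1,0,-1,0,0,0.07,0,-1,0,0,0.044,0,-1,0,0,0,0,-1,0,0,0,0,-1]
}}

```text
t: 2.35
eef_pos: [523.1, -109.2, 153.0]
ee_rot: [180.0, 0.1, -0.1]
wrist_force: [0.5, 0.6, 0.8]
width: 0.006
grip_force: 0.0
```

Call:
{"api": "jog_arm", "payload": {
  "moves": [0.017,0,0,0,-1,0.017,0,0,0,-1,0.017,0,0,0,-1,0.017,0,0,0,-1,0.023,0,0,0,-1,0.03,0,0,0,-1,0.033,0,0,0,-1,0.005,0,-0.1,0,-1,0,0,-0.11,0,-1,0,0,-0.05,0,-1,-0.03,0.13,0,0,-1,-0.03,0.13,0,0,-1]
}}

```text
t: 3.35
eef_pos: [556.6, -184.0, 234.0]
ee_rot: [180.0, -0.3, 0.4]
wrist_force: [-0.1, -0.9, 0.4]
width: 0.006
grip_force: 0.0
```

Run:
```python
from h import *
c=np.array([552,-60])
for i in range(8):
    t=ctrl.get_obs()["t"]; n=("top","scene")[i%2]; print(round(t,3),n,mark(n,c))
```

```text
3.35 top (np.float64(58.33726762499485), 106)
3.4 scene (np.float64(67.47407504468026), 89)
3.45 top (np.float64(75.86971174355942), 105)
3.5 scene (np.float64(85.50688105184769), 85)
3.55 top (np.float64(93.51333189820015), 108)
3.6 scene (np.float64(103.23457846029491), 82)
3.65 top (np.float64(110.98135502188212), 105)
3.7 scene (np.float64(121.00498869036319), 76)
```

Call:
{"api": "jog_arm", "payload": {
  "moves": [0,0,0,0,-1,0,0,0.12,0,-1,0,0,0.12,0,-1,0,0,0.1,0,-1,0,0,0,0,-1,0,0,0,0,-1,0,0,0,0,-1]
}}

```text
t: 4.33
eef_pos: [555.1, -185.4, 131.0]
ee_rot: [180.0, -0.1, 0.1]
wrist_force: [0.3, -0.3, 1.0]
width: 0.004
grip_force: 0.0
```

Call:
{"api": "jog_arm", "payload": {
  "moves": [0,-0.073,0,0,-1,0,0,0.03,0,-1,0,0,0,0,-1,0,0,0,0,-1,0,0,0,0,-1,0,0,0,0,-1,0,0,0,0,-1,0,0,0,0,-1,0,0,0,0,-1,0,0,0,0,-1,0,0,0,0,-1,0,0,0,0,-1]
}}

```text
t: 5.33
eef_pos: [553.8, -163.8, 120.5]
ee_rot: [-180.0, 0.0, 0.0]
wrist_force: [0.3, 0.1, 0.7]
width: 0.001
grip_force: 0.0
```

Call:
{"api": "jog_arm", "payload": {
  "moves": [0,0,0,0,-1,0,0,0,0,-1,0,0,0,0,-1,0,0,0,0,-1,0,0,0,0,-1,0,0,0,0,-1,0,0,0,0,-1,0,0,0,0,-1,0,0,0,0,-1,0,0,0,0,-1,0,0,0,0,-1,0,0,0,0,-1]
}}

```text
t: 6.33
eef_pos: [553.8, -163.8, 120.5]
ee_rot: [-180.0, -0.0, 0.0]
wrist_force: [0.9, -0.6, 0.4]
width: 0.005
grip_force: 0.0
```

Run:
```python
from h import *
c=np.array([552,-60])
for i in range(6):
    t=ctrl.get_obs()["t"]; n=("top","scene")[i%2]; print(round(t,3),n,mark(n,c))
print(ctrl.get_obs()["eef_pos"])
```

```text
6.333 top (np.float64(-164.85945917464204), 109)
6.383 scene (np.float64(-156.0200904050155), 22)
6.433 top (np.float64(-149.12231285743792), 107)
6.483 scene (np.float64(-141.21846027735384), 32)
6.533 top (np.float64(-133.4199559408359), 112)
6.583 scene (np.float64(-126.03991666278324), 29)
[ 553.78306965 -163.76229975  120.44824363]
```

Call:
{"api": "jog_arm", "payload": {
  "moves": [0,0,0.018,0,-1,0,0,0.005,0,-1,0,0,0.003,0,-1,0,0,0.003,0,-1]
}}

```text
t: 6.97
eef_pos: [555.3, -163.8, 112.4]
ee_rot: [180.0, -0.2, 0.0]
wrist_force: [2.4, -0.5, 7.0]
width: 0.005
grip_force: 3.5
```

Call:
{"api": "jog_arm", "payload": {
  "moves": [0,0,-0.008,0,-1]
}}

```text
t: 7.05
eef_pos: [554.1, -163.7, 114.1]
ee_rot: [-180.0, -0.0, 0.0]
wrist_force: [0.2, -0.1, 0.6]
width: 0.009
grip_force: 0.0
```

Run:
```python
from h import *
c=np.array([552,-60])
for i in range(3):
    t=ctrl.get_obs()["t"]; n=("top","scene")[i%2]; print(round(t,3),n,mark(n,c))
o=ctrl.get_obs();print(o["eef_pos"],o["wrist_force"])
```

```text
7.05 top (None, 2)
7.1 scene (np.float64(-64.18799119497625), 62)
7.15 top (np.float64(-56.93276351877781), 36)
[ 553.35174381 -163.78990985  114.0540543 ] [ 0.30296756  0.55099513 -0.23579562]
```

Run:
```python
from h import *
c=np.array([552,-60])
for i in range(3):
    t=ctrl.get_obs()["t"]; print(round(t,3),mark("scene",c))
```

```text
7.2 (np.float64(-58.15963236364284), 74)
7.25 (np.float64(-55.15103487084292), 79)
7.3 (np.float64(-51.820629206101295), 79)
```

Call:
{"api": "jog_arm", "payload": {
  "moves": [0,0,0,0,-1,0,0,0,0,-1,0,0,0,0,-1,0,0,0,0,-1,0,0,0,0,-1,0,0,0,0,-1,0,0,0,0,-1,0,0,0,0,-1,0,0,0,0,-1,0,0,0,0,-1]
}}

```text
t: 8.18
eef_pos: [553.8, -163.8, 114.2]
ee_rot: [180.0, -0.0, 0.0]
wrist_force: [-0.3, 0.4, 0.1]
width: 0.005
grip_force: 0.0
```

Run:
```python
from h import *
c=np.array([552,-60])
for i in range(2):
    t=ctrl.get_obs()["t"]; print(round(t,3),mark("top",c))
```

```text
8.183 (np.float64(5.239641760025786), 114)
8.233 (np.float64(8.279419710031512), 115)
```

Call:
{"api": "jog_arm", "payload": {
  "moves": [0,0,0,0,-1,0,0,0,0,-1,0,0,0,0,-1,0,0,0.01,0,-1,0,0,0,0,-1,0,0,0,0,-1,0,0,0,0,-1,0,0,0,0,-1]
}}

```text
t: 8.95
eef_pos: [555.3, -163.9, 112.4]
ee_rot: [180.0, -0.2, 0.0]
wrist_force: [0.3, -0.3, 6.9]
width: 0.006
grip_force: 3.6
```

Run:
```python
from h import *
c=np.array([552,-60])
for i in range(6):
    t=ctrl.get_obs()["t"]; n=("top","scene")[i//3]; im=camera(n); print(round(t,3),n,mark(n,c,im)); cv2.imwrite(f"pics/{n}1.png",im)
print(ctrl.get_obs()["wrist_force"])
t=cv2.imread("pics/top1.png")[130:290,280:420];s=cv2.imread("pics/scene1.png")[170:330,240:380]
cv2.imwrite("pics/crops1.png",cv2.resize(np.hstack([t,s]),None,fx=2.8,fy=2.8,interpolation=2))
```

```text
8.95 top (np.float64(31.34394823719697), 68)
9.0 top (np.float64(31.413711602109316), 69)
9.05 top (np.float64(31.49534592673214), 68)
9.1 scene (np.float64(31.890716010121817), 33)
9.15 scene (np.float64(32.06661057613171), 35)
9.2 scene (np.float64(32.065885165967316), 35)
[ 0.31566834 -0.02916193  6.3004395 ]
```

View pics/crops1.png

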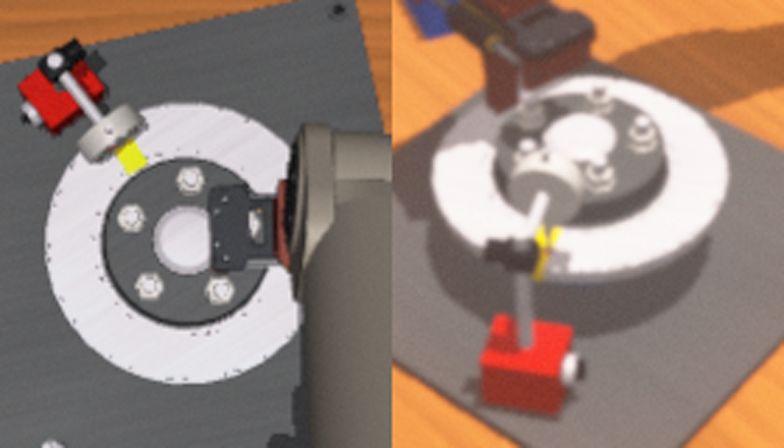

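Run:
```python
from h import *
cc=np.array([552,-60])
for px in [(190,180),(131,218),(149.5,286.5),(220,290)]:
    q=plane("top",[(280+px[0]/2.8,130+px[1]/2.8)],125)[0]-cc; a=np.degrees(np.arctan2(q[1],q[0])); print(np.hypot(*q),a,(a-36-32+36)%72-36+32)
# scene: rim/ inner stripe pixel spread
im=cv2.imread("pics/scene1.png"); v,u=np.nonzero(mask(im,(22,110,90),(38,255,255)))
p=plane("scene",np.c_[u,v],87)-cc;r=np.hypot(*p.T);k=(r>70)&(r<122)
for rr,aa,x,y in sorted(zip(r[k],np.degrees(np.arctan2(p[k,1],p[k,0])),u[k],v[k])): print(int(rr),round(aa,1),x,y,end=" | ")
```

```text
49.345924015373 -4.6090021993138475 31.39099780068615
48.70690606382301 68.33257848997779 32.33257848997779
49.50478284777294 142.0352350279734 34.035235027973414
50.71281026703891 -146.7783196551275 33.22168034487251
72 34.4 298 251 | 75 36.7 299 252 | 75 35.1 298 252 | 76 33.5 297 252 | 76 26.5 293 251 | 78 37.3 299 253 | 78 28.9 294 252 | 78 35.7 298 253 | 79 27.4 293 252 | 79 34.2 297 253 | 80 26.0 292 252 | 81 29.8 294 253 | 81 36.3 298 254 | 82 28.4 293 253 | 82 34.9 297 254 | 83 33.4 296 254 | 83 27.0 292 253 | 83 32.0 295 254 | 84 30.6 294 254 | 84 36.9 298 255 | 85 29.2 293 254 | 85 35.5 297 255 | 86 27.8 292 254 | 86 34.1 296 255 | 86 32.7 295 255 | 86 26.5 291 254 | 87 31.3 294 255 | 88 30.0 293 255 | 88 36.0 297 256 | 88 28.7 292 255 | 89 34.7 296 256 | 89 33.3 295 256 | 89 27.4 291 255 | 90 32.0 294 256 | 90 30.7 293 256 | 91 36.5 297 257 | 91 29.4 292 256 | 92 35.2 296 257 | 92 28.2 291 256 | 92 33.9 295 257 | 93 32.7 294 257 | 93 31.4 293 257 | 94 30.2 292 257 | 96 33.3 294 258 | 96 32.0 293 258 | 97 30.8 292 258 | 105 33.7 293 261 | 107 35.3 294 262 | 108 34.2 293 262 | 111 34.7 293 263 | 114 35.2 293 264 | 114 34.1 292 264 | 117 34.6 292 265 | 120 35.0 292 266 |
```

Call:
{"api": "jog_arm", "payload": {
  "moves": [0.007,0,0,0,-1,0.007,0,0,0,-1,0.007,0,0,0,-1,0.008,0,0,0,-1,0,0,0,0,-1,0,0,0,0,-1,0,0,0,0,-1,0,0,0,0,-1]
}}

```text
t: 9.92
eef_pos: [564.0, -163.7, 112.4]
ee_rot: [180.0, -0.2, 0.0]
wrist_force: [-0.1, -0.1, 7.8]
width: 0.007
grip_force: 3.6
```

Call:
{"api": "jog_arm", "payload": {
  "moves": [0,0,-0.003,0,-1,0,0,-0.003,0,-1,0,0,-0.003,0,-1,0,0,-0.05,0,-1,0,0,-0.1,0,-1,0,0,-0.13,0,-1,0,0.13,0,0,-1,0,0.13,0,0,-1,0,0.13,0,0,-1,0,0,0,0,-1,0,0,0,0,-1]
}}

```text
t: 10.83
eef_pos: [561.2, -284.0, 197.3]
ee_rot: [180.0, 0.1, -0.3]
wrist_force: [0.9, 0.8, -0.8]
width: 0.009
grip_force: 0.0
```

Run:
```python
from h import *
c=np.array([552,-60])
for i in range(8):
    t=ctrl.get_obs()["t"]; n=("top","scene")[i//4]; im=camera(n); print(round(t,3),n,mark(n,c,im)); cv2.imwrite(f"pics/{n}2.png",im)
t=cv2.imread("pics/top2.png")[130:290,280:420];s=cv2.imread("pics/scene2.png")[170:330,240:380]
cv2.imwrite("pics/crops2.png",cv2.resize(np.hstack([t,s]),None,fx=2.8,fy=2.8,interpolation=2))
```

```text
10.833 top (np.float64(35.3374355237717), 66)
10.883 top (np.float64(35.3374355237717), 66)
10.933 top (np.float64(35.3374355237717), 66)
10.983 top (np.float64(35.3374355237717), 66)
11.033 scene (np.float64(35.99203429602618), 61)
11.083 scene (np.float64(35.782389428469344), 66)
11.133 scene (np.float64(35.782389428469344), 66)
11.183 scene (np.float64(35.866036089035205), 61)
```

View pics/crops2.png

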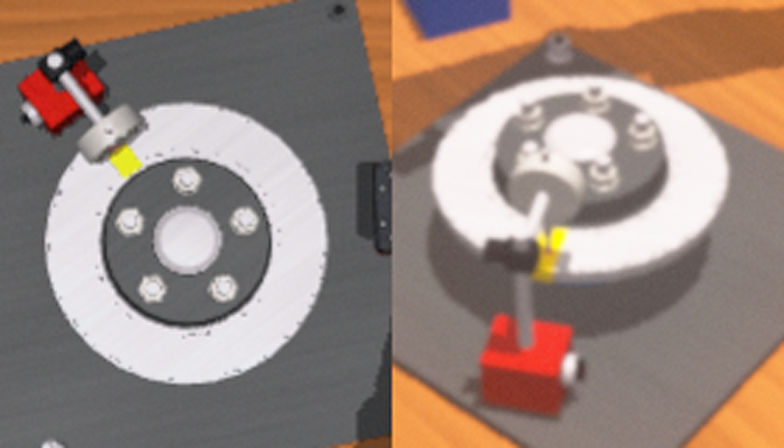

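Run:
```python
from h import *
cc=np.array([552,-60])
P=np.array([plane("top",[(280+x/2.8,130+y/2.8)],125)[0] for x,y in [(187,180.5),(244.5,221),(224.5,288),(152,289),(130,221)]])
print(P.mean(0)); q=P-P.mean(0); a=np.degrees(np.arctan2(q[:,1],q[:,0])); print((a-32)%72-4+0, )
for nm,n,px,z in [("ball","scene",(240+(550-392)/2.8,170+253/2.8),91),("column top","top",(280+55/2.8,130+62/2.8),195),("column foot","scene",(240+(525-392)/2.8,170+345/2.8),64),("dial","top",(280+111/2.8,130+128/2.8),180)]:
    g=plane(n,[px],z)[0]-P.mean(0); print(nm,np.hypot(*g),np.degrees(np.arctan2(g[1],g[0])))
print((a-36)%72)
```

```text
[551.40026151 -61.43889591]
[35.96073365 35.85495689 36.80701249 35.62510565 35.30239993]
ball 107.03242488472931 38.37185678711148
column top 172.36939975198192 37.8749692532537
column foot 179.2737228740219 37.475763545227124
dial 105.7050755824591 36.02330535908937
[35.96073365 35.85495689 36.80701249 35.62510565 35.30239993]
```

```bash
python3 -c "
from bench import order
print(order.sign_off())"
```

```text
the job is handed in; nothing more can be done
None
```

The disc was flicked to about 3 rad/s, spun untouched for over 3 s, and was braked and eased to rest with the paint mark about 3 mm from the gauge tip (camera estimate). The hand is clear of the disc and the job is handed in; no verdict came back.

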